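# Finish the four breakfast boards

### The job

Four breakfast boards are waiting to be served: give each of the two croissant boards one of the pink jam jars, and each of the two muffin boards one of the sugar shakers, every one standing upright in the middle of the board's cork round. Pick them out of the row of jars one after another; leave the honey jar and the spice jar standing where they are, and tip nothing over.

Things in the scene. Friction and masses are not known exactly. Their poses are not given: they have to be found in the camera images.
- croissant_board_1: Fixed wooden board, 220 x 110 x 18 mm, with a brown croissant. In its near half a cork round, 84 mm across, top 20 mm above the counter. Origin: under the middle of the cork round, at counter height; local x points to the pastry, which begins 80 mm from the origin, is centred at 120 mm and rises 70 mm above the counter. Board: 55 mm before the origin to 165 mm beyond.
- croissant_board_2: Fixed wooden board, 220 x 110 x 18 mm, with a brown croissant. In its near half a cork round, 84 mm across, top 20 mm above the counter. Origin: under the middle of the cork round, at counter height; local x points to the pastry, which begins 80 mm from the origin, is centred at 120 mm and rises 70 mm above the counter. Board: 55 mm before the origin to 165 mm beyond.
- muffin_board_1: Fixed wooden board, 220 x 110 x 18 mm, with a golden muffin in a paper cup. In its near half a cork round, 84 mm across, top 20 mm above the counter. Origin: under the middle of the cork round, at counter height; local x points to the pastry, which begins 80 mm from the origin, is centred at 120 mm and rises 95 mm above the counter. Board: 55 mm before the origin to 165 mm beyond.
- muffin_board_2: Fixed wooden board, 220 x 110 x 18 mm, with a dark chocolate muffin in a paper cup. In its near half a cork round, 84 mm across, top 20 mm above the counter. Origin: under the middle of the cork round, at counter height; local x points to the pastry, which begins 80 mm from the origin, is centred at 120 mm and rises 95 mm above the counter. Board: 55 mm before the origin to 165 mm beyond.
- jam_jar_1: Pink jam jar with a white lid: round, 62 mm in diameter (lid 61 mm), 110 mm tall, about 0.5 kg, loose. One of two alike. Origin: centre of its underside; z is its axis.
- jam_jar_2: Pink jam jar with a white lid: round, 62 mm in diameter (lid 61 mm), 110 mm tall, about 0.5 kg, loose. One of two alike. Origin: centre of its underside; z is its axis.
- sugar_shaker_1: Sugar shaker: small clear glass with a domed grey metal top, round, 44 mm at its widest, 90 mm tall (the top, above 70 mm, is 34 mm wide), about 0.1 kg, loose; its foot is slightly rounded, so it may lean up to 0.04 rad. One of two alike. Origin: centre of its underside; z is its axis.
- sugar_shaker_2: Sugar shaker: small clear glass with a domed grey metal top, round, 44 mm at its widest, 90 mm tall (the top, above 70 mm, is 34 mm wide), about 0.1 kg, loose; its foot is slightly rounded, so it may lean up to 0.04 rad. One of two alike. Origin: centre of its underside; z is its axis.
- honey_jar: Honey jar, to be left alone: round, squat, 72 mm in diameter, 101 mm tall, yellow with a red lid, loose. Origin: centre of its underside.
- spice_jar: Spice jar, to be left alone: straight and slim, 41 mm in diameter, 105 mm tall, with a paper label and a flat black-and-white cap, loose. Origin: centre of its underside.

How it is judged:
By the outcome, as a careful person would: the job done as asked, in the order asked, and still so for the second after the job is handed in, with the robot touching nothing.
It also fails if it takes over 109 s, if anything falls off the work surface, if the arm or the gripper's body presses on something with over 40 N, if the wrist force passes 120 N, or if a joint passes its speed limit or range.

### The arm

A 6-joint arm with a two-finger parallel gripper is mounted at the origin on a cart in front of the work surface, level with it; the furniture and walls round the work are solid. World frame = base frame: x ahead of the robot, y to its left, z up, the work surface at z = 0. Lengths are in m, angles in degrees, forces in N, time in s.
With the tool pointing down it reaches from about 0.275 to 1 m from the base axis. Payload 8.4 kg.
Tool frame: the origin (TCP) lies midway between the tips of the shut fingers; the grasp point (between the pads) lies 19 mm behind it (arm.grip_depth is the distance from the TCP to the grasp point, in m); z points along the fingers, y is the line along which they close (so a half turn about z gives the same grasp; the last joint's range is limited). The gripper opens to 85 mm and grips with 20 to 120 N. Pads are 22 mm wide; open, the fingers measure 114 mm over their backs; the gripper's body (76 mm by 85 mm) begins 54 mm behind the grasp point. The pads swing forward as they close: fully open they stand 13 mm farther back than shut.
Start: joints at [75.951, 20.225, 93.587, -0, 66.188, -0.138], TCP at [0.15, 0.607, 0.231] pointing down, gripper open.
Joint ranges: [-150.9, 150.9], [-52.94, 120.26], [3.33, 152.33], [-74.26, 254.26], [0, 154.13], [-172.89, 172.89]. Speed limits (degrees/s): [127.2, 127.2, 159.86, 180, 180, 180].

### API

Orientations are given as [roll, pitch, yaw] about the fixed x, y, z axes, in that order (R = Rz(yaw) Ry(pitch) Rx(roll)).
In Python, from plant import arm, cams gives the robot as it stands.
- The arm moves only by the tool apply_moves, never from a script. Its argument "plan" is one flat list of numbers, 5 for each row, row after row: the shift along the world's x, y, z in fractions of the full range, 1 being 0.6 m, then the turn about the world's z in fractions of the full range, 1 being 180 degrees, then the opening, from 0 (shut) to 1 (fully open). A call has 1 to 20 rows; each row is the pose to reach, as a shift and turn from the pose commanded when the call began; what a row does not reach only later rows make up. A row lasts 1/12 s, in which the tool goes at most 41.7 mm and 7.16 degrees, less where a joint would pass 70% of its speed; a pose out of reach is approached as far as the arm can. Shift and turn numbers lie between -1 and 1, and a call with a number outside is refused. A call with a gripper value outside its range is refused whole. The fingers move at their own pace and stop on an object; the grip force is fixed at half the most. Time passes only in rows, so rows that repeat a pose let the fingers close. It gives the time, the measured TCP pose, the force, the opening and the grip force at its end, in the units of the state.
- arm.get_state(): the state, without advancing time (a new reading comes with each control period).
- cams.read_camera(name): name is "side" or "top" or "wrist"; returns (picture, depth): 480x640x3 uint8, red, green, blue; 480x640 float32, m along the optical axis (not along the pixel's ray), 0 where there is no reading.
- cams.camera_params(name): a dict with "fov_y" (degrees; the focal length in pixels is half the picture's height over the tangent of half this angle, whatever the lens; pixels are square), "cx", "cy" (the principal point, pixels), "camera_from_world" (4x4, takes a point from world to camera coordinates); the wrist camera has in their place "T_tool_cam" (4x4, takes a point from camera to tool coordinates, whose origin is the TCP and whose axes are the flange's). Camera axes: x right, y down, z forward; pixel columns grow to the right and rows downward; lengths in m; the calibration is good to about 2 mm. A picture is of the moment at which its call begins: read the wrist's pose just before it. camera_params takes no time and is no camera call.
- arm.sign_off(): hands the job in; it is judged then, once.
The state is a dict: "time": time; "qpos": joint angles; "qvel": joint speeds; "tau": joint torques, N m; "eef_pos": TCP position; "tcp_rot": TCP orientation; "contact_force": force on the tool from outside, world axes, zero at the start; "ft_torque": the same for the moment, N m; "opening": finger opening in m; "grasp_force": force on a finger pad.
Only numpy, scipy, OpenCV 4.12 (cv2) and the standard library are available. Lean on these libraries where they do the work, as an engineer would, in place of code of your own. Each camera call takes 0.05 s, during which the arm holds its last target. There are 200 camera calls.

## Working session

There is one attempt and no reset: what is moved stays moved. The work goes in short steps, Python scripts to look and compute and a tool call to move; the robot and the scene stay as the last step left them, time stands still between calls to the robot, and variables do not carry over. Pictures are saved under pics/ and viewed, at most 14 in all, crops included, and the job is handed in when it is done.

Besides the shell and the picture viewer there is one more tool, called after "Call:" as name(argument=value, ...) on one line, values as JSON. apply_moves: Moves the arm, as the interface text tells. Its arguments: {"type":"object","properties":{"plan":{"type":"array"}},"required":["plan"]}

```bash
ls; mkdir -p pics; python3 - <<'E'
from plant import arm,cams
import cv2,numpy as np
for n in ("side","top","wrist"):
    p,d=cams.read_camera(n); cv2.imwrite(f"pics/a_{n}.png",p[...,::-1]); np.savez(f"a_{n}.npz",p=p,d=d)
    c=cams.camera_params(n); print(n,{k:(np.round(v,4).tolist() if hasattr(v,'shape') else v) for k,v in c.items()})
print(arm.get_state(), arm.grip_depth)
E
```

```text
pics
side {'fov_y': 45.362519657228496, 'cx': 330.2602810302222, 'cy': 241.46946102023563, 'camera_from_world': [[0.506, 0.8621, -0.0265, -0.2627], [0.3699, -0.2447, -0.8963, -0.1602], [-0.7792, 0.4437, -0.4427, 1.6564], [0.0, 0.0, 0.0, 1.0]]}
top {'fov_y': 44.15173272077157, 'cx': 323.2385487762556, 'cy': 237.08894226048292, 'camera_from_world': [[0.0251, -0.9996, 0.0154, -0.023], [-0.9857, -0.0274, -0.1661, 0.5145], [0.1664, -0.011, -0.986, 1.0536], [0.0, 0.0, 0.0, 1.0]]}
wrist {'fov_y': 71.80196025852871, 'cx': 318.63128343441446, 'cy': 240.71164897122182, 'T_tool_cam': [[0.0008, -0.9633, -0.2683, 0.068], [1.0, 0.0009, -0.0001, -0.0], [0.0004, -0.2683, 0.9633, -0.1421], [0.0, 0.0, 0.0, 1.0]]}
{'time': 0.15, 'qpos': array([ 7.59510627e+01,  2.02541048e+01,  9.36170091e+01,  4.26835945e-04,
        6.61901740e+01, -1.38771582e-01]), 'qvel': array([-0.02453696, -0.12134997, -0.03640555, -0.13258375,  0.02248133,
        0.02913159]), 'tau': array([ 1.70608564e-04, -6.05638790e+01, -3.42340958e+01, -1.45687709e-04,
        6.08921342e-03, -4.60646774e-06]), 'eef_pos': array([0.15017516, 0.60632435, 0.23074318]), 'tcp_rot': array([-1.79938713e+02, -5.38763129e-04,  1.66089661e+02]), 'contact_force': array([-0.82559049,  0.40353191, -0.57487338]), 'ft_torque': array([ 0.0084414 ,  0.00668643, -0.02605489]), 'grasp_force': 0.0, 'opening': 0.08543805276152659} 0.0187
```

View pics/a_top.png

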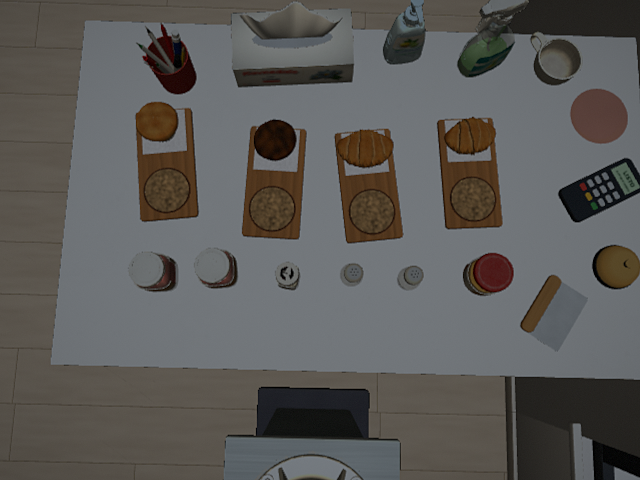

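View pics/a_side.png

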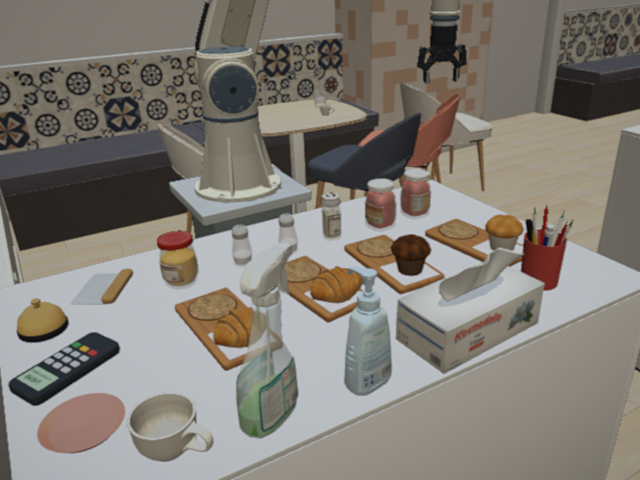

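View pics/a_wrist.png

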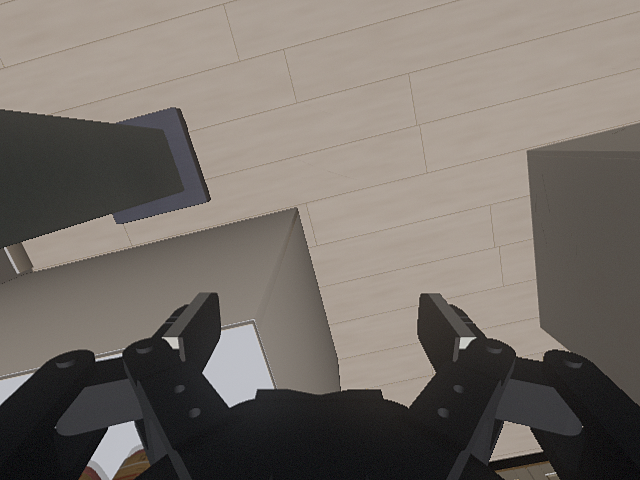

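The top view shows the jam jars at about (152,271) and (215,268), the spice jar at (288,275), the shakers at (352,273) and (411,277), and the honey jar at (490,273). The corks are muffin (167,190) and (272,209), croissant (372,211) and (473,199). The side view shows the same row near the robot. The wrist camera sees only the floor and a table corner.

```bash
cat > h.py <<'E'
from plant import arm,cams
import cv2,numpy as np
def cloud(n,d,T=None):
    c=cams.camera_params(n); f=240/np.tan(np.radians(c["fov_y"]/2))
    v,u=np.mgrid[:480,:640]; P=np.stack([(u-c["cx"])*d/f,(v-c["cy"])*d/f,d],-1)
    M=np.linalg.inv(c["camera_from_world"]) if T is None else T
    W=P@M[:3,:3].T+M[:3,3]; W[d==0]=np.nan; return W
def circ(xy):  # min enclosing circle
    (x,y),r=cv2.minEnclosingCircle(xy.astype(np.float32)*1000); return np.round([x,y,r],1)
E
python3 - <<'E'
from h import *
W={n:cloud(n,np.load(f"a_{n}.npz")["d"]) for n in("top","side")}
px=np.load("a_top.npz")["p"]
t=W["top"]
tops=dict(jamL=(152,268),jamR=(213,264),spice=(288,272),shA=(352,271),shB=(412,274),honey=(492,272))
print("table z",[np.nanmedian(W[n][...,2][np.abs(W[n][...,2])<.015]) for n in W])
for k,(u,v) in tops.items():
    c=t[v,u]
    for n in W:
        w=W[n].reshape(-1,3); near=np.hypot(w[:,0]-c[0],w[:,1]-c[1])<.055
        w=w[near&(w[:,2]>.03)]
        zt=np.nanpercentile(w[:,2],98); q=w[w[:,2]>zt-.012]
        b=w[(w[:,2]>.03)]
        print(k,n,"ztop",round(zt*1e3,1),"topcirc",circ(q[:,:2]),"med",np.round(np.median(q[:,:2],0)*1e3,1),"all",circ(b[:,:2]),len(w))
hsv=cv2.cvtColor(px,cv2.COLOR_RGB2HSV)
for k,(u,v) in dict(mu1=(167,190),mu2=(272,209),cr1=(372,211),cr2=(473,199)).items():
    print(k,np.round(t[v,u]*1e3),"patch z",np.round(np.nanmedian(t[v-12:v+12,u-12:u+12,2])*1e3,1))
    c=t[v,u]; 
    # side z at the same place
    w=W["side"].reshape(-1,3); m=np.hypot(w[:,0]-c[0],w[:,1]-c[1])<.035
    m&=w[:,2]<.04
    print("   side z",np.round(np.nanmedian(w[m,2])*1e3,1),m.sum())
    # board: connected brown-ish area at z .01-.03
    w=t.reshape(-1,3); m=(np.hypot(w[:,0]-c[0],w[:,1]-c[1])<.2)&(w[:,2]>.010)&(w[:,2]<.03)
    lab=cv2.connectedComponents(m.reshape(480,640).astype(np.uint8))[1]
    b=t[lab==lab[v,u]][:,:2]*1e3
    print("   board rect",cv2.minAreaRect(b.astype(np.float32)))
# cork circles by image
g=cv2.cvtColor(px,cv2.COLOR_RGB2GRAY)
big=cv2.resize(px[140:310,110:540],None,fx=1.8,fy=1.8,interpolation=cv2.INTER_CUBIC); cv2.imwrite("pics/b.png",big[...,::-1])
E
```

```text
table z [np.float64(-0.0005739651202827378), np.float64(0.0003588348608726255)]
jamL top ztop 112.2 topcirc [439.9 293.9  30.8] med [439.4 293.4] all [439.4 293.5  37. ] 1537
jamL side ztop 111.1 topcirc [442.1 291.   33.2] med [447.8 286.4] all [442.8 289.5  37.2] 1056
jamR top ztop 112.4 topcirc [449.5 182.2  31.1] med [449.  181.3] all [449.5 181.4  37.1] 1401
jamR side ztop 111.2 topcirc [450.7 179.2  33.4] med [459.3 174.5] all [454.1 177.9  37.9] 1156
spice top ztop 107.5 topcirc [439.3  52.7  20.6] med [438.5  52.5] all [437.7  52.4  23.1] 553
spice side ztop 106.1 topcirc [440.1  53.3  24.6] med [447.7  46. ] all [439.9  49.2  26.5] 664
shA top ztop 90.3 topcirc [446.2 -63.8  16.5] med [446.  -63.6] all [447.1 -63.2  21.3] 428
shA side ztop 88.9 topcirc [451.8 -67.7  16.5] med [455.5 -70.1] all [451.  -67.9  21.8] 469
shB top ztop 90.4 topcirc [ 445.4 -171.5   16.9] med [ 444.4 -170.4] all [ 443.7 -171.    21.4] 477
shB side ztop 88.8 topcirc [ 449.8 -175.5   15.9] med [ 454.7 -176.9] all [ 450.2 -175.7   20.9] 508
honey top ztop 104.0 topcirc [ 452.1 -308.1   35.7] med [ 450.8 -306.9] all [ 451.2 -307.5   36.6] 1654
honey side ztop 102.9 topcirc [ 454.  -309.2   36.8] med [ 463.3 -313. ] all [ 454.2 -312.1   38.2] 1631
mu1 [602. 291.  19.] patch z 19.3
   side z 20.3 316
   board rect ((655.596435546875, 298.4559326171875), (220.07025146484375, 111.2554931640625), 7.213545322418213)
mu2 [570.  89.  22.] patch z 19.5
   side z 20.2 356
   board rect ((626.4056396484375, 87.5166244506836), (109.99816131591797, 220.86024475097656), 88.05519104003906)
cr1 [ 573. -102.   16.] patch z 19.1
   side z 20.3 443
   board rect ((625.4552612304688, -94.30732727050781), (220.2163543701172, 110.2431640625), 7.452642440795898)
cr2 [ 602. -296.   18.] patch z 19.1
   side z 20.3 619
   board rect ((656.1972045898438, -291.2512512207031), (220.9754180908203, 110.97386932373047), 4.0835957527160645)
```

View pics/b.png

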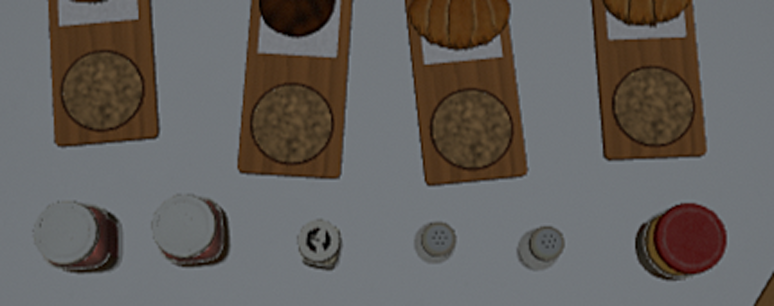

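The crop confirms the layout: the corks are in the near halves of the boards and the lids are all upright. The top and side clouds agree within a few mm. Next I hover over the left jam jar.

The rows are not in the units I measure in: shifts go in shares of 0.6 m and turns go in shares of 180 degrees. I convert before sending: -31.4 cm / 60 = -0.5233, -30.5 cm / 60 = -0.5083.

Call:
apply_moves(plan=[0.0367,-0.04,0,0,1,0.0833,-0.09,0,0,1,0.1283,-0.1383,0,0,1,0.1733,-0.1883,0,0,1,0.2183,-0.2367,0,0,1,0.2633,-0.285,0,0,1,0.3083,-0.3333,0,0,1,0.3533,-0.3833,0,0,1,0.3983,-0.4317,0,0,1,0.44,-0.4767,0,0,1,0.47,-0.5083,0,0,1,0.4833,-0.5233,0,0,1,0.4833,-0.5233,0,0,1,0.4833,-0.5233,0,0,1,0.4833,-0.5233,0,0,1])

```text
time: 1.4
eef_pos: [0.4395, 0.2934, 0.2311]
tcp_rot: [180.0, -0.0, 166.1]
contact_force: [0.0, 0.2, -0.0]
opening: 0.0855
grasp_force: 0.0
```

```bash
cat >> h.py <<'E'
from scipy.spatial.transform import Rotation as R
def wrist(png=None):
    s=arm.get_state(); p,d=cams.read_camera("wrist")
    T=np.eye(4); T[:3,:3]=R.from_euler("xyz",s["tcp_rot"],degrees=True).as_matrix(); T[:3,3]=s["eef_pos"]
    if png: cv2.imwrite(png,p[...,::-1])
    return s,p,cloud("wrist",d,T@cams.camera_params("wrist")["T_tool_cam"])
def at(W,x,y,zmin=.03,r=.055):
    w=W.reshape(-1,3); w=w[(np.hypot(w[:,0]-x,w[:,1]-y)<r)&(w[:,2]>zmin)]
    if len(w)<30: return "few"
    zt=np.percentile(w[:,2],90); q=w[np.abs(w[:,2]-zt)<.012]
    return round(zt*1e3,1),circ(q[:,:2]),len(q)
E
python3 - <<'E'
from h import *
s,p,W=wrist("pics/w1.png")
print(s["eef_pos"],s["tcp_rot"],s["opening"],s["time"])
print(at(W,.44,.293),at(W,.45,.181))
E
```

```text
[0.43950207 0.29340148 0.23113276] [ 1.79998704e+02 -3.69782919e-02  1.66109105e+02] 0.08546251749586437 1.4
(np.float64(329.8), array([428.7, 296.1,  34.3]), 19124) (np.float64(303.8), array([430.4, 226.9,   7.9]), 2203)
```

View pics/w1.png

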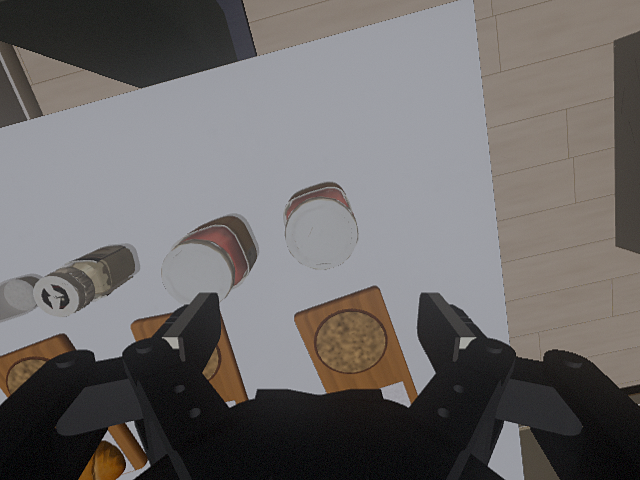

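The wrist picture shows the left jam lid at (321,235), midway between the fingers. The second jar is at (195,275). I'll refine with the gripper masked out.

```bash
sed -i 's/(w\[:,2\]>zmin)\]/(w[:,2]>zmin)\&(w[:,2]<.135)]/' h.py
python3 - <<'E'
from h import *
s,p,W=wrist()
print(at(W,.44,.293),at(W,.45,.181),at(W,.439,.052,r=.04))
for x,y in((.601,.2915),(.571,.0894)):
    w=W.reshape(-1,3);m=(np.hypot(w[:,0]-x,w[:,1]-y)<.03)&(w[:,2]<.05);print(np.median(w[m,2]))
E
```

```text
(np.float64(109.8), array([440.3, 295.1,  30.9]), 4198) (np.float64(109.6), array([449.9, 183.4,  30.9]), 3642) (np.float64(104.6), array([440.1,  53.9,  21.6]), 1907)
0.019433661903977606
nan
  return _methods._mean(a, axis=axis, dtype=dtype,
  ret = ret.dtype.type(ret / rcount)
```

In the tool's units: -18.2 cm / 60 = -0.3033, -17 cm / 60 = -0.2833.

Call:
apply_moves(plan=[0,0.0017,-0.0333,0,1,0,0.0017,-0.0833,0,1,0,0.0017,-0.1333,0,1,0,0.0017,-0.1833,0,1,0,0.0017,-0.225,0,1,0,0.0017,-0.2583,0,1,0,0.0017,-0.2833,0,1,0,0.0017,-0.3033,0,1,0,0.0017,-0.3033,0,1,0,0.0017,-0.3033,0,0,0,0.0017,-0.3033,0,0,0,0.0017,-0.3033,0,0,0,0.0017,-0.3033,0,0,0,0.0017,-0.3033,0,0,0,0.0017,-0.3033,0,0,0,0.0017,-0.3033,0,0])

```text
time: 2.83
eef_pos: [0.4406, 0.2945, 0.0506]
tcp_rot: [179.9, 0.0, 166.1]
contact_force: [-4.3, 2.1, 7.6]
opening: 0.0673
grasp_force: 68.3
```

In the tool's units: 15 cm / 60 = 0.25, 14 cm / 60 = 0.2333.

Call:
apply_moves(plan=[0,0,0.0167,0,0,0,0,0.0417,0,0,0,0,0.075,0,0,0,0,0.1167,0,0,0,0,0.1583,0,0,0,0,0.2,0,0,0,0,0.2333,0,0,0,0,0.25,0,0,0,0,0.25,0,0])

```text
time: 3.58
eef_pos: [0.4414, 0.2943, 0.2019]
tcp_rot: [179.8, 0.2, 166.1]
contact_force: [0.4, 0.5, -3.8]
opening: 0.0671
grasp_force: 69.2
```

```bash
python3 - <<'E'
from h import *
s,p,W=wrist("pics/w2.png"); print(s["opening"],s["grasp_force"],s["eef_pos"],s["contact_force"])
E
```

```text
0.06708544364353163 69.20880049467087 [0.44135513 0.29428215 0.20193716] [ 0.37301009  0.48416637 -3.75295718]
```

View pics/w2.png

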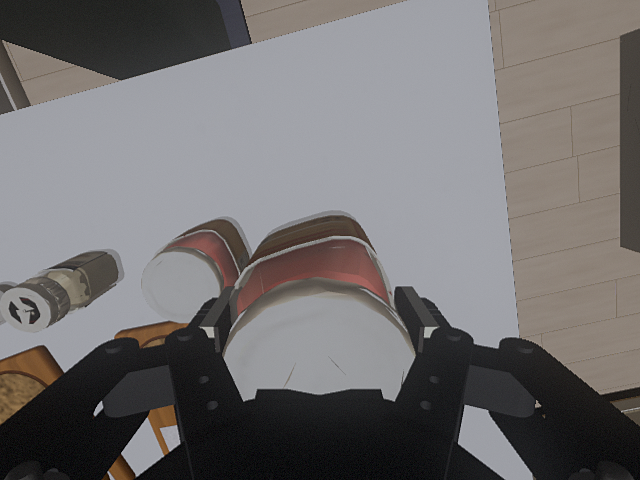

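The jar is lifted and upright between the fingers, with its lid at about (315,345). Carrying it to the right-hand croissant board.

In the tool's units: -58.9 cm / 60 = -0.9817, -57.3 cm / 60 = -0.955.

Call:
apply_moves(plan=[0.005,-0.0167,0,0,0,0.0133,-0.05,0,0,0,0.0267,-0.1,0,0,0,0.0433,-0.1583,0,0,0,0.06,-0.2167,0,0,0,0.0767,-0.2833,0,0,0,0.095,-0.35,0,0,0,0.1133,-0.4167,0,0,0,0.1317,-0.4833,0,0,0,0.15,-0.55,0,0,0,0.1683,-0.6167,0,0,0,0.1867,-0.6833,0,0,0,0.2033,-0.75,0,0,0,0.22,-0.8083,0,0,0,0.235,-0.8667,0,0,0,0.2483,-0.9167,0,0,0,0.2583,-0.955,0,0,0,0.2667,-0.9817,0,0,0,0.2667,-0.9817,0,0,0,0.2667,-0.9817,0,0,0])

```text
time: 5.3
eef_pos: [0.5988, -0.2961, 0.1968]
tcp_rot: [180.0, -0.2, 166.0]
contact_force: [-0.3, 0.7, -4.5]
opening: 0.0671
grasp_force: 69.2
```

```bash
python3 - <<'E'
from h import *
s,p,W=wrist(); print(s["opening"],s["eef_pos"],s["tcp_rot"])
d=cams.read_camera("top"); t=cloud("top",d[1])
print("jar top", at(W,.601,-.295)); w=t.reshape(-1,3); 
m=(np.hypot(w[:,0]-.601,w[:,1]+.295)<.12)&(w[:,2]>.012)&(w[:,2]<.03)
# wrist view of board edges / cork
w=W.reshape(-1,3); m=(np.abs(w[:,0]-.64)<.17)&(np.abs(w[:,1]+.295)<.09)&(w[:,2]>.01)&(w[:,2]<.03)
b=w[m]; print(m.sum(), cv2.minAreaRect((b[:,:2]*1e3).astype(np.float32)), np.median(b[:,2]))
cv2.imwrite("pics/w3.png",p[...,::-1])
E
```

```text
0.06706362406266117 [ 0.59878747 -0.29610821  0.19675476] [179.95880338  -0.21329398 165.99580205]
jar top few
6424 ((585.6005859375, -296.5326843261719), (227.4390106201172, 109.96255493164062), 4.228981971740723) 0.01777024130343166
```

View pics/w3.png

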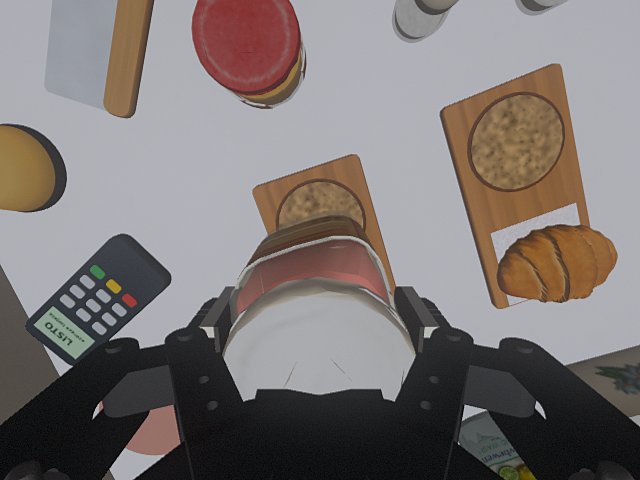

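The jar hangs over the near cork at about (320,200). I correct a 2 mm sag and lower it.

In the tool's units: -12.4 cm / 60 = -0.2067, -12.2 cm / 60 = -0.2033.

Call:
apply_moves(plan=[0.0033,0.0017,-0.0167,0,0,0.0033,0.0017,-0.05,0,0,0.0033,0.0017,-0.0917,0,0,0.0033,0.0017,-0.1333,0,0,0.0033,0.0017,-0.1667,0,0,0.0033,0.0017,-0.1867,0,0,0.0033,0.0017,-0.1967,0,0,0.0033,0.0017,-0.2033,0,0,0.0033,0.0017,-0.2067,0,0,0.0033,0.0017,-0.2067,0,0,0.0033,0.0017,-0.2067,0,0,0.0033,0.0017,-0.2067,0,0])

```text
time: 6.4
eef_pos: [0.6029, -0.2946, 0.0764]
tcp_rot: [-180.0, 0.1, 166.1]
contact_force: [0.6, 0.1, -4.3]
opening: 0.0666
grasp_force: 69.2
```

In the tool's units: -0.5 cm / 60 = -0.0083, -0.4 cm / 60 = -0.0067.

Call:
apply_moves(plan=[-0.0017,0,-0.0033,0,0,-0.0017,0,-0.0067,0,0,-0.0017,0,-0.0083,0,0,-0.0017,0,-0.0083,0,0,-0.0017,0,-0.0083,0,0])

```text
time: 6.82
eef_pos: [0.6013, -0.2944, 0.0706]
tcp_rot: [-180.0, 0.0, 166.1]
contact_force: [-1.5, 0.4, 0.8]
opening: 0.0666
grasp_force: 69.6
```

Full contact. I release and retreat upward.

In the tool's units: 15 cm / 60 = 0.25, 14 cm / 60 = 0.2333.

Call:
apply_moves(plan=[0,0,0,0,0.9,0,0,0,0,1,0,0,0,0,1,0,0,0,0,1,0,0,0,0,1,0,0,0.0167,0,1,0,0,0.05,0,1,0,0,0.1,0,1,0,0,0.15,0,1,0,0,0.2,0,1,0,0,0.2333,0,1,0,0,0.25,0,1])

```text
time: 7.82
eef_pos: [0.6026, -0.295, 0.2247]
tcp_rot: [-179.9, 0.3, 166.1]
contact_force: [0.2, 0.0, -0.9]
opening: 0.0857
grasp_force: 0.0
```

```bash
python3 - <<'E'
from h import *
s,p,W=wrist(); print(s["opening"],s["eef_pos"],s["time"]); print(at(W,.601,-.295))
w=W.reshape(-1,3)
for lo,hi in((-.35,-.24),(-.17,-.04)):
    m=(w[:,0]>.4)&(w[:,1]>lo)&(w[:,1]<hi)&(w[:,2]>.01)&(w[:,2]<.03); b=w[m]; print(cv2.minAreaRect((b[:,:2]*1e3).astype(np.float32)))
for x,y in((.446,-.064),(.4445,-.171)): print(at(W,x,y,.04,.03))
E
```

```text
0.08565973919999255 [ 0.60263416 -0.29499272  0.2246911 ] 7.8167
(np.float64(129.8), array([ 601.3, -294.6,   30.7]), 5106)
((617.878662109375, -294.4798889160156), (297.3374938964844, 109.77297973632812), 3.414729118347168)
((649.0482788085938, -91.49114227294922), (392.0653076171875, 113.03362274169922), 6.677459239959717)
(np.float64(44.2), array([465.2, -68.5,   8.5]), 52)
(np.float64(83.5), array([ 451.9, -174.9,   16.1]), 600)
```

Placed at (601.3, -294.6) mm against a cork at (601.3, -295.2). Next is the second jam jar.

In the tool's units: 47.7 cm / 60 = 0.795, -15.1 cm / 60 = -0.2517.

Call:
apply_moves(plan=[-0.0083,0.025,0,0,1,-0.025,0.075,0,0,1,-0.045,0.1417,0,0,1,-0.065,0.2067,0,0,1,-0.0867,0.2717,0,0,1,-0.1067,0.3367,0,0,1,-0.1267,0.4017,0,0,1,-0.1483,0.4667,0,0,1,-0.1683,0.5333,0,0,1,-0.1883,0.5967,0,0,1,-0.21,0.6633,0,0,1,-0.23,0.7267,0,0,1,-0.245,0.7717,0,0,1,-0.2517,0.795,0,0,1,-0.2517,0.795,0,0,1,-0.2517,0.795,0,0,1,-0.2517,0.795,0,0,1])

```text
time: 9.28
eef_pos: [0.4501, 0.1819, 0.2197]
tcp_rot: [-179.9, -0.0, 166.1]
contact_force: [0.4, 0.3, 0.5]
opening: 0.0854
grasp_force: 0.0
```

```bash
python3 - <<'E'
from h import *
s,p,W=wrist(); print(s["opening"],s["eef_pos"],s["time"]); print(at(W,.45,.182))
for x,y,r in((.439,.052,.035),(.446,-.064,.035)): print(at(W,x,y,.05,r))
E
```

```text
0.08541219878811174 [0.45006214 0.18193868 0.21967041] 9.2833
(np.float64(109.8), array([449.6, 183. ,  30.9]), 4559)
(np.float64(104.8), array([439.6,  54.1,  21. ]), 2059)
(np.float64(87.6), array([446.2, -62.3,  17.1]), 1105)
```

In the tool's units: -16.9 cm / 60 = -0.2817, -16.5 cm / 60 = -0.275.

Call:
apply_moves(plan=[0,0.0017,-0.0333,0,1,0,0.0017,-0.0833,0,1,0,0.0017,-0.1333,0,1,0,0.0017,-0.1833,0,1,0,0.0017,-0.225,0,1,0,0.0017,-0.2583,0,1,0,0.0017,-0.275,0,1,0,0.0017,-0.2817,0,1,0,0.0017,-0.2817,0,1,0,0.0017,-0.2817,0,0,0,0.0017,-0.2817,0,0,0,0.0017,-0.2817,0,0,0,0.0017,-0.2817,0,0,0,0.0017,-0.2817,0,0,0,0.0017,-0.2817,0,0,0,0.0017,-0.2817,0,0])

```text
time: 10.67
eef_pos: [0.4512, 0.1836, 0.053]
tcp_rot: [180.0, 0.1, 166.1]
contact_force: [-0.4, -4.0, 5.9]
opening: 0.0675
grasp_force: 65.3
```

In the tool's units: 15 cm / 60 = 0.25, 14 cm / 60 = 0.2333.

Call:
apply_moves(plan=[0,0,0.0167,0,0,0,0,0.0417,0,0,0,0,0.075,0,0,0,0,0.1167,0,0,0,0,0.1583,0,0,0,0,0.2,0,0,0,0,0.2333,0,0,0,0,0.25,0,0,0,0,0.25,0,0])

```text
time: 11.42
eef_pos: [0.4515, 0.1842, 0.2042]
tcp_rot: [179.8, 0.2, 166.1]
contact_force: [0.9, 0.3, -5.2]
opening: 0.067
grasp_force: 70.3
```

In the tool's units: -28.5 cm / 60 = -0.475, -12.1 cm / 60 = -0.2017.

Call:
apply_moves(plan=[0.0067,-0.0167,0,0,0,0.0217,-0.05,0,0,0,0.0417,-0.1,0,0,0,0.0633,-0.15,0,0,0,0.0883,-0.2083,0,0,0,0.1133,-0.2667,0,0,0,0.1383,-0.325,0,0,0,0.16,-0.375,0,0,0,0.18,-0.425,0,0,0,0.1933,-0.4583,0,0,0,0.2017,-0.475,0,0,0,0.2017,-0.475,0,0,0,0.2017,-0.475,0,0,0,0.2017,-0.475,-0.0167,0,0,0.2017,-0.475,-0.05,0,0,0.2017,-0.475,-0.0917,0,0,0.2017,-0.475,-0.1333,0,0,0.2017,-0.475,-0.1667,0,0,0.2017,-0.475,-0.1917,0,0,0.2017,-0.475,-0.2017,0,0])

```text
time: 13.08
eef_pos: [0.5688, -0.0996, 0.0772]
tcp_rot: [-180.0, -0.3, 166.2]
contact_force: [-1.1, -0.1, -5.5]
opening: 0.0671
grasp_force: 70.2
```

In the tool's units: -0.4 cm / 60 = -0.0067, -0.3 cm / 60 = -0.005.

Call:
apply_moves(plan=[0,0,-0.0017,0,0,0,0,-0.0033,0,0,0,0,-0.005,0,0,0,0,-0.0067,0,0,0,0,-0.0067,0,0,0,0,-0.0067,0,0])

```text
time: 13.58
eef_pos: [0.5716, -0.1014, 0.0769]
tcp_rot: [180.0, 0.1, 166.1]
contact_force: [0.3, 0.3, -4.1]
opening: 0.0673
grasp_force: 70.3
```

In the tool's units: -0.4 cm / 60 = -0.0067, -0.3 cm / 60 = -0.005.

Call:
apply_moves(plan=[0,0,-0.0033,0,0,0,0,-0.005,0,0,0,0,-0.0067,0,0,0,0,-0.0067,0,0,0,0,-0.0067,0,0])

```text
time: 14.0
eef_pos: [0.5714, -0.1014, 0.0731]
tcp_rot: [180.0, 0.0, 166.1]
contact_force: [-3.3, 0.6, 5.3]
opening: 0.0672
grasp_force: 71.3
```

In the tool's units: 15 cm / 60 = 0.25, 14 cm / 60 = 0.2333.

Call:
apply_moves(plan=[0,0,0,0,0.9,0,0,0,0,1,0,0,0,0,1,0,0,0,0,1,0,0,0,0,1,0,0,0.0167,0,1,0,0,0.05,0,1,0,0,0.1,0,1,0,0,0.15,0,1,0,0,0.2,0,1,0,0,0.2333,0,1,0,0,0.25,0,1])

```text
time: 15.0
eef_pos: [0.5726, -0.1016, 0.2263]
tcp_rot: [180.0, 0.3, 166.1]
contact_force: [0.8, -0.5, 0.7]
opening: 0.0856
grasp_force: 0.0
```

```bash
python3 - <<'E'
from h import *
s,p,W=wrist("pics/w4.png"); print(s["opening"],s["eef_pos"],s["time"]); print(at(W,.571,-.1014))
for x,y,r in((.446,-.064,.035),(.445,-.171,.035)): print(at(W,x,y,.05,r))
E
```

```text
0.08561346787054563 [ 0.57264991 -0.1015942   0.22625219] 15.0
(np.float64(129.8), array([ 569.9, -101.2,   30.8]), 5070)
(np.float64(87.9), array([446.5, -63.6,  17.1]), 1606)
(np.float64(87.9), array([ 446.3, -172.5,   17.1]), 1496)
```

View pics/w4.png

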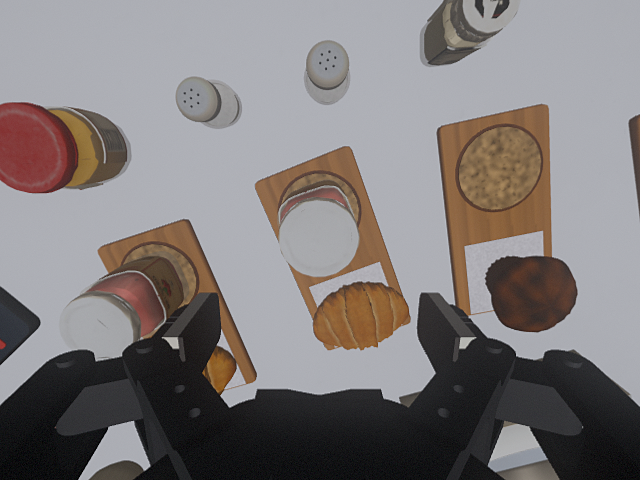

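Both jam jars stand on their corks, at (320,240) and (115,310). The shakers are at (328,70) and (205,100). Next is the nearer shaker.

Call:
apply_moves(plan=[-0.0333,0.01,0,0,1,-0.0833,0.025,0,0,1,-0.1417,0.0433,0,0,1,-0.1833,0.055,0,0,1,-0.2067,0.0633,0,0,1,-0.2067,0.0633,0,0,1,-0.2067,0.0633,-0.0333,0,1,-0.2067,0.0633,-0.0833,0,1,-0.2067,0.0633,-0.1333,0,1,-0.2067,0.0633,-0.1833,0,1,-0.2067,0.0633,-0.2333,0,1,-0.2067,0.0633,-0.2667,0,1,-0.2067,0.0633,-0.2917,0,1,-0.2067,0.0633,-0.305,0,1,-0.2067,0.0633,-0.305,0,1,-0.2067,0.0633,-0.305,0,1])

```text
time: 16.38
eef_pos: [0.4474, -0.0634, 0.039]
tcp_rot: [-180.0, -0.0, 166.1]
contact_force: [0.3, 0.2, 0.8]
opening: 0.0849
grasp_force: 0.0
```

Call:
apply_moves(plan=[0,0,0,0,0.7,0,0,0,0,0.6,0,0,0,0,0.4,0,0,0,0,0.2,0,0,0,0,0,0,0,0,0,0,0,0,0,0,0,0,0,0,0,0,0,0,0,0,0,0,0,0,0,0])

```text
time: 17.22
eef_pos: [0.4483, -0.0634, 0.0405]
tcp_rot: [180.0, 0.1, 166.1]
contact_force: [-1.9, 0.1, 12.6]
opening: 0.0354
grasp_force: 58.8
```

That gripped the narrow top: z is 40 mm, not the 28 mm I meant. I regrip lower.

In the tool's units: -1.1 cm / 60 = -0.0183, -1 cm / 60 = -0.0167.

Call:
apply_moves(plan=[0,0,0,0,0.5,0,0,0,0,0.8,0,0,0,0,1,0,0,0,0,1,0,0,0,0,1,0,0,-0.0083,0,1,0,0,-0.0167,0,1,0,0,-0.0183,0,1,0,0,-0.0183,0,1,0,0,-0.0183,0,1])

```text
time: 18.05
eef_pos: [0.4471, -0.0633, 0.028]
tcp_rot: [-180.0, -0.0, 166.1]
contact_force: [0.2, -0.1, -1.0]
opening: 0.0854
grasp_force: 0.0
```

```bash
python3 - <<'E'
from h import *
s,p,W=wrist("pics/w5.png"); print(s["opening"],s["eef_pos"],s["time"])
E
```

```text
0.08541755291163726 [ 0.44705316 -0.06329989  0.02797415] 18.05
```

View pics/w5.png

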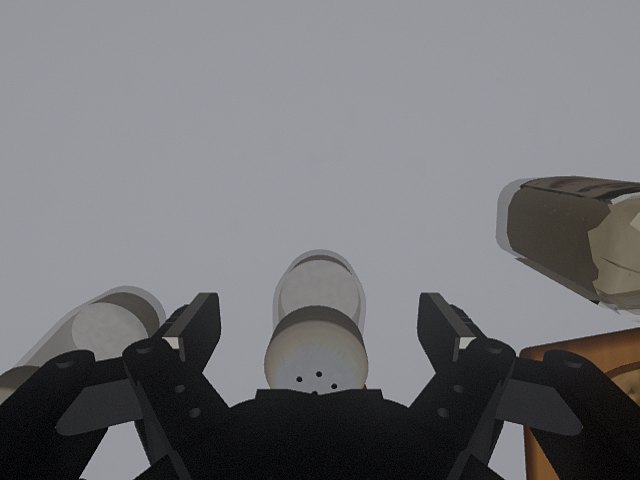

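The shaker stands upright and centred at (315,340), between the open fingers. I close, then lift.

Call:
apply_moves(plan=[0,0,0,0,0.7,0,0,0,0,0.6,0,0,0,0,0.4,0,0,0,0,0.2,0,0,0,0,0,0,0,0,0,0,0,0,0,0,0,0,0,0,0,0,0,0,0,0,0])

```text
time: 18.85
eef_pos: [0.4477, -0.0634, 0.029]
tcp_rot: [180.0, 0.1, 166.1]
contact_force: [-1.8, 0.2, 10.2]
opening: 0.0389
grasp_force: 59.0
```

In the tool's units: 16 cm / 60 = 0.2667, 15 cm / 60 = 0.25.

Call:
apply_moves(plan=[0,0,0.0167,0,0,0,0,0.05,0,0,0,0,0.0917,0,0,0,0,0.1333,0,0,0,0,0.1833,0,0,0,0,0.225,0,0,0,0,0.25,0,0,0,0,0.2667,0,0,0,0,0.2667,0,0,0,0,0.2667,0,0])

```text
time: 19.68
eef_pos: [0.4471, -0.0633, 0.1882]
tcp_rot: [180.0, 0.0, 166.1]
contact_force: [0.4, -0.0, -1.3]
opening: 0.0385
grasp_force: 60.2
```

```bash
python3 - <<'E'
from h import *
s,p,W=wrist("pics/w6.png"); print(s["opening"],s["eef_pos"],s["time"])
E
```

```text
0.038541910057380446 [ 0.44709305 -0.06329988  0.18824225] 19.6833
```

View pics/w6.png

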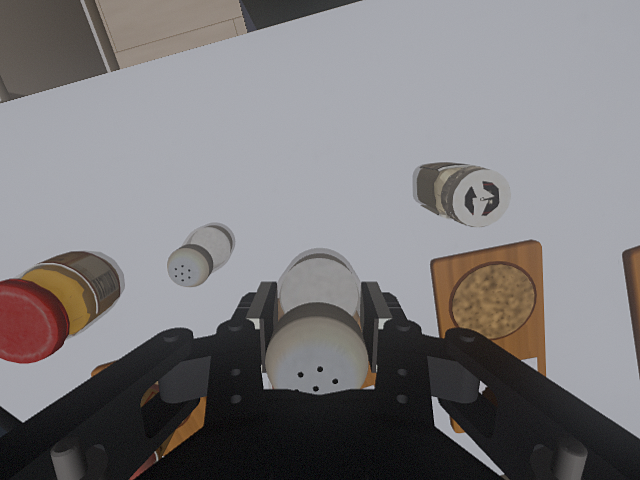

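The shaker is held upright at (318,340). Carrying it to the chocolate muffin board.

In the tool's units: 15.3 cm / 60 = 0.255, 12.4 cm / 60 = 0.2067.

Call:
apply_moves(plan=[0.0133,0.0167,0,0,0,0.0383,0.0467,0,0,0,0.0717,0.0883,0,0,0,0.105,0.13,0,0,0,0.1383,0.1717,0,0,0,0.1717,0.2117,0,0,0,0.195,0.2417,0,0,0,0.2067,0.255,0,0,0,0.2067,0.255,0,0,0,0.2067,0.255,-0.0167,0,0,0.2067,0.255,-0.05,0,0,0.2067,0.255,-0.0917,0,0,0.2067,0.255,-0.1333,0,0,0.2067,0.255,-0.175,0,0,0.2067,0.255,-0.2033,0,0,0.2067,0.255,-0.2167,0,0,0.2067,0.255,-0.2233,0,0,0.2067,0.255,-0.2233,0,0,0.2067,0.255,-0.2233,0,0])

```text
time: 21.32
eef_pos: [0.5715, 0.0894, 0.0549]
tcp_rot: [180.0, 0.0, 166.1]
contact_force: [-0.7, 0.4, -1.2]
opening: 0.0386
grasp_force: 60.2
```

```bash
python3 - <<'E'
from h import *
s=arm.get_state(); print(s["eef_pos"],s["time"],s["contact_force"])
E
```

```text
[0.57154295 0.08935256 0.05490205] 21.3167 [-0.70262144  0.43404602 -1.18803926]
```

In the tool's units: -0.6 cm / 60 = -0.01, -0.5 cm / 60 = -0.0083.

Call:
apply_moves(plan=[0,0,-0.0033,0,0,0,0,-0.0067,0,0,0,0,-0.0083,0,0,0,0,-0.01,0,0,0,0,-0.01,0,0,0,0,-0.01,0,0])

```text
time: 21.82
eef_pos: [0.5717, 0.0897, 0.0491]
tcp_rot: [180.0, 0.1, 166.1]
contact_force: [-1.1, -1.1, 4.9]
opening: 0.038
grasp_force: 61.3
```

Contact. I open gently and rise, then go toward the second shaker.

In the tool's units: 15 cm / 60 = 0.25, 14 cm / 60 = 0.2333.

Call:
apply_moves(plan=[0,0,0,0,0.5,0,0,0,0,0.6,0,0,0,0,0.7,0,0,0,0,0.9,0,0,0,0,1,0,0,0,0,1,0,0,0.0167,0,1,0,0,0.05,0,1,0,0,0.1,0,1,0,0,0.15,0,1,0,0,0.2,0,1,0,0,0.2333,0,1,0,0,0.25,0,1,0,0,0.25,0,1])

```text
time: 22.98
eef_pos: [0.5726, 0.0899, 0.2012]
tcp_rot: [179.9, 0.2, 166.1]
contact_force: [0.6, 0.0, -0.1]
opening: 0.0854
grasp_force: 0.0
```

```bash
python3 - <<'E'
from h import *
s,p,W=wrist(); print(s["opening"],s["eef_pos"],s["time"]); print(at(W,.571,.0894,.05,.05))
E
```

```text
0.08543596014523765 [0.5726462  0.08985775 0.20116028] 22.9833
(np.float64(107.8), array([571.3,  88.8,  17.1]), 1492)
```

In the tool's units: -26.1 cm / 60 = -0.435, -12.5 cm / 60 = -0.2083.

Call:
apply_moves(plan=[-0.01,-0.0217,0,0,1,-0.0317,-0.0667,0,0,1,-0.0567,-0.1167,0,0,1,-0.0817,-0.1717,0,0,1,-0.1083,-0.2267,0,0,1,-0.135,-0.2833,0,0,1,-0.1617,-0.3383,0,0,1,-0.1867,-0.39,0,0,1,-0.2033,-0.4233,0,0,1,-0.2083,-0.435,0,0,1,-0.2083,-0.435,0,0,1,-0.2083,-0.435,0,0,1,-0.2083,-0.435,0,0,1])

```text
time: 24.12
eef_pos: [0.4463, -0.1705, 0.1977]
tcp_rot: [180.0, -0.1, 166.1]
contact_force: [0.2, -0.3, -0.7]
opening: 0.0853
grasp_force: 0.0
```

```bash
python3 - <<'E'
from h import *
s,p,W=wrist(); print(s["opening"],s["eef_pos"],s["time"]); print(at(W,.446,-.172,.05,.05))
E
```

```text
0.08534104901934256 [ 0.44633429 -0.17048237  0.19767963] 24.1167
(np.float64(87.9), array([ 445.8, -172.7,   17.1]), 1320)
```

In the tool's units: -16.9 cm / 60 = -0.2817, -16.5 cm / 60 = -0.275.

Call:
apply_moves(plan=[0,-0.0017,-0.0333,0,1,0,-0.0017,-0.0833,0,1,0,-0.0017,-0.1333,0,1,0,-0.0017,-0.1833,0,1,0,-0.0017,-0.225,0,1,0,-0.0017,-0.2583,0,1,0,-0.0017,-0.275,0,1,0,-0.0017,-0.2817,0,1,0,-0.0017,-0.2817,0,1,0,-0.0017,-0.2817,0,1])

```text
time: 25.0
eef_pos: [0.4471, -0.1722, 0.03]
tcp_rot: [-180.0, 0.1, 166.1]
contact_force: [0.5, -0.3, 0.3]
opening: 0.0852
grasp_force: 0.0
```

Call:
apply_moves(plan=[0,0,0,0,0.7,0,0,0,0,0.6,0,0,0,0,0.4,0,0,0,0,0.2,0,0,0,0,0,0,0,0,0,0,0,0,0,0,0,0,0,0,0,0,0,0,0,0,0])

```text
time: 25.75
eef_pos: [0.4469, -0.1726, 0.0304]
tcp_rot: [-180.0, 0.1, 166.1]
contact_force: [-1.9, 1.3, 13.6]
opening: 0.0387
grasp_force: 58.9
```

In the tool's units: 16 cm / 60 = 0.2667, 15 cm / 60 = 0.25.

Call:
apply_moves(plan=[0,0,0.0167,0,0,0,0,0.05,0,0,0,0,0.0917,0,0,0,0,0.1333,0,0,0,0,0.1833,0,0,0,0,0.225,0,0,0,0,0.25,0,0,0,0,0.2667,0,0,0,0,0.2667,0,0,0,0,0.2667,0,0])

```text
time: 26.58
eef_pos: [0.4461, -0.1723, 0.1893]
tcp_rot: [-180.0, 0.0, 166.1]
contact_force: [0.4, 0.8, -1.5]
opening: 0.0381
grasp_force: 60.7
```

In the tool's units: 46.4 cm / 60 = 0.7733, 45.2 cm / 60 = 0.7533.

Call:
apply_moves(plan=[0.0067,0.02,0,0,0,0.02,0.06,0,0,0,0.0383,0.1167,0,0,0,0.0567,0.1717,0,0,0,0.075,0.2283,0,0,0,0.0933,0.2833,0,0,0,0.1117,0.3383,0,0,0,0.13,0.3933,0,0,0,0.1483,0.4483,0,0,0,0.1667,0.5033,0,0,0,0.185,0.5583,0,0,0,0.2033,0.6133,0,0,0,0.2217,0.6683,0,0,0,0.2383,0.72,0,0,0,0.25,0.7533,0,0,0,0.2567,0.7733,0,0,0,0.2567,0.7733,0,0,0,0.2567,0.7733,0,0,0,0.2567,0.7733,0,0,0])

```text
time: 28.17
eef_pos: [0.5995, 0.2903, 0.1883]
tcp_rot: [-179.9, -0.1, 166.1]
contact_force: [-0.6, -0.7, -0.7]
opening: 0.0381
grasp_force: 60.7
```

In the tool's units: -13.3 cm / 60 = -0.2217, -13 cm / 60 = -0.2167.

Call:
apply_moves(plan=[0.0017,0.0017,-0.0167,0,0,0.0017,0.0017,-0.05,0,0,0.0017,0.0017,-0.0917,0,0,0.0017,0.0017,-0.1333,0,0,0.0017,0.0017,-0.175,0,0,0.0017,0.0017,-0.2033,0,0,0.0017,0.0017,-0.2167,0,0,0.0017,0.0017,-0.2217,0,0,0.0017,0.0017,-0.2217,0,0,0.0017,0.0017,-0.2217,0,0])

```text
time: 29.0
eef_pos: [0.6019, 0.2926, 0.0572]
tcp_rot: [180.0, 0.1, 166.1]
contact_force: [0.3, 0.0, -0.6]
opening: 0.0381
grasp_force: 60.7
```

Call:
apply_moves(plan=[-0.0017,-0.0017,-0.0033,0,0,-0.0017,-0.0017,-0.0067,0,0,-0.0017,-0.0017,-0.01,0,0,-0.0017,-0.0017,-0.01,0,0,-0.0017,-0.0017,-0.01,0,0])

```text
time: 29.42
eef_pos: [0.6004, 0.2918, 0.0506]
tcp_rot: [180.0, 0.0, 166.1]
contact_force: [0.8, 0.1, 0.5]
opening: 0.0381
grasp_force: 60.9
```

In the tool's units: -0.1 cm / 60 = -0.0017.

Call:
apply_moves(plan=[0,0,-0.0017,0,0,0,0,-0.0017,0,0,0,0,-0.0017,0,0])

```text
time: 29.67
eef_pos: [0.6006, 0.2918, 0.0505]
tcp_rot: [180.0, 0.0, 166.1]
contact_force: [-2.8, -1.1, 9.0]
opening: 0.0379
grasp_force: 62.2
```

In the tool's units: 16 cm / 60 = 0.2667, 15 cm / 60 = 0.25.

Call:
apply_moves(plan=[0,0,0,0,0.5,0,0,0,0,0.6,0,0,0,0,0.7,0,0,0,0,0.9,0,0,0,0,1,0,0,0,0,1,0,0,0.0167,0,1,0,0,0.05,0,1,0,0,0.1,0,1,0,0,0.15,0,1,0,0,0.2,0,1,0,0,0.2333,0,1,0,0,0.25,0,1,-0.0833,0.05,0.2667,0,1,-0.15,0.1,0.2667,0,1,-0.2,0.15,0.2667,0,1,-0.2,0.15,0.2667,0,1])

```text
time: 31.08
eef_pos: [0.4773, 0.3829, 0.2093]
tcp_rot: [-180.0, -0.1, 166.1]
contact_force: [-0.3, 1.4, -0.2]
opening: 0.0851
grasp_force: 0.0
```

```bash
python3 - <<'E'
from h import *
s,p,W=wrist(); print(s["opening"],s["eef_pos"],s["time"]); print("w",at(W,.601,.2915,.05,.05))
p,d=cams.read_camera("top"); t=cloud("top",d); cv2.imwrite("pics/t2.png",p[...,::-1])
for k in((.601,.2915),(.5714,.0894),(.571,-.1014),(.6013,-.2952),(.4395,.0525),(.4515,-.308)): print(k,at(t,*k,.05,.05))
E
```

```text
0.08512679280324129 [0.4772905  0.3828944  0.20925553] 31.0833
w (np.float64(106.5), array([598.2, 292.1,  16.9]), 789)
(0.601, 0.2915) (np.float64(107.0), array([598.8, 290.1,  17.7]), 286)
(0.5714, 0.0894) (np.float64(108.0), array([570.6,  88.3,  17. ]), 275)
(0.571, -0.1014) (np.float64(130.5), array([ 569.7, -101.3,   30.9]), 976)
(0.6013, -0.2952) (np.float64(130.3), array([ 600.4, -295. ,   31.4]), 984)
(0.4395, 0.0525) (np.float64(106.4), array([439.5,  52.9,  20.4]), 436)
(0.4515, -0.308) (np.float64(102.5), array([ 451.3, -308.3,   35.3]), 1261)
```

View pics/t2.png

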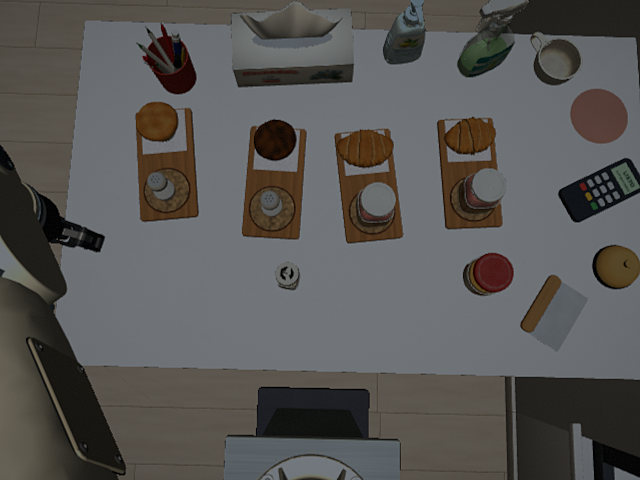

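The top view shows jam jars at (377,205) and (484,188) and shakers at (160,188) and (270,205). All four are upright on their corks within about 3 mm. The spice and honey jars have not moved and the arm is clear, so I hand in.

```bash
python3 -c "
from plant import arm
print(arm.sign_off())"
```

```text
the job is handed in; nothing more can be done
None
```

Job handed in: both croissant boards have a jam jar and both muffin boards a sugar shaker, all upright within about 3 mm of the cork centres, and the honey and spice jars have not moved.

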